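# Bolt the sprung tilt plate of the doll finishing stand level

## Robot

A 7-joint arm with a two-finger parallel gripper is mounted at the origin on the work surface. World frame = base frame: x ahead of the robot, y to its left, z up, the work surface at z = 0. Lengths are in m, angles in degrees, forces in N, time in s.
With the tool pointing down it reaches from about 0.4 to 0.85 m from the base axis. Payload 10.4 kg.
Tool frame: the origin (TCP) lies at the very end of the fingers, on their centre line; the grasp point (between the pads) lies 19 mm behind it; z points along the fingers, y is the line along which they close (so a half turn about z gives the same grasp; the last joint's range is limited). The gripper opens to 85 mm and grips with 20 to 120 N. Pads are 22 mm wide; open, the fingers measure 114 mm over their backs; the gripper's body (76 mm by 85 mm) begins 54 mm behind the grasp point. The pads swing forward as they close: fully open they stand 13 mm farther back than shut.
Start: joints at [-76.18, 19.034, -3.707, 83.658, 1.238, 77.344, -5.071], TCP at [0.163, 0.603, 0.202] pointing down, gripper open.
Joint ranges: [-148.97, 148.97], [-28.65, 121.19], [-84.17, 76.75], [9.2, 138.47], [-72.65, 252.65], [3.7, 117.97], [-149.18, 149.18]. Speed limits (degrees/s): [127.2, 127.2, 159.86, 159.86, 180, 180, 180].

## Interface

Orientations are given as [roll, pitch, yaw] about the fixed x, y, z axes, in that order (R = Rz(yaw) Ry(pitch) Rx(roll)).
In Python, from workcell import manip, claw, optics, job gives the robot as it stands. The module is installed in compiled form; this text tells all that it offers. Calls block until the motion is done:
- manip.reach(position, orientation): joint-space move of the TCP to a pose.
- manip.move_linear(position, ori=None, rate=0.15, guard=None): straight line of the TCP; ori=None keeps the orientation; rate is the mean speed in m/s. With guard (N) it stops when the force on the tool has changed by that much, and returns True; else False.
- manip.set_joints(angles): joint-space move.
- claw.command_gripper(opening, strength=None): finger opening in m; strength is the grip in N (None keeps the last); returns when the fingers have stopped.
- manip.dwell(seconds).
- manip.ik(position, orientation): joint angles nearest the present ones, or None.
- manip.read_state(): the state.
- optics.read_camera(name): name is "scene" or "side" or "wrist"; returns a dict with "img" (420x560x3 uint8, red, green, blue), "fov_y" (degrees; the focal length in pixels is half the picture's height over the tangent of half this angle, whatever the lens; pixels are square), "cx", "cy" (the principal point, pixels), "k1" (the pictures are not rectified: a ray, as slopes to the right and down, at radius r is drawn at 1 + k1 r^2 times it, then the intrinsics apply), "extrinsics" (4x4, takes a point from camera to world coordinates); the wrist camera has in their place "mount" (4x4, takes a point from camera to tool coordinates, whose origin is the TCP and whose axes are the flange's). Camera axes: x right, y up, looking along -z (the intrinsics and any distortion apply to the point x, -y, -z); pixel columns grow to the right and rows downward; lengths in m; the calibration is good to about 2 mm. A picture is of the moment at which its call begins: read the wrist's pose just before it. There is no depth.
A pose or a line that the arm cannot do raises manip.Unreachable and nothing moves.
- job.finish_job(): hands the job in; it is judged then, once.
The state is a dict: "t": time; "joints": joint angles; "qvel": joint speeds; "joint_torque": joint torques, N m; "tcp_pos": TCP position; "ee_rot": TCP orientation; "force": force on the tool from outside, world axes, zero at the start; "wrist_torque": the same for the moment, N m; "finger_gap": finger opening in m; "gripper_force": force on a finger pad.
Only numpy, scipy, OpenCV 4.12 (cv2) and the standard library are available. Lean on these libraries where they do the work, as an engineer would, in place of code of your own. Each camera call takes 0.05 s, during which the arm holds its last target. There are 200 camera calls.

## Task

Make the finishing stand ready for the next doll: push its sprung tilt plate down until it sits on its ceramic rest, keep it pressed down while you slide the red-knobbed bolt fully home into the yellow keeper, then let go so that the bolt alone holds the plate level. Feel your way gently, because the rest and keeper chip when either is loaded with more than about 20 N, and leave the other things on the bench where they are.

Things in the scene. Friction and masses are not known exactly. Their poses are not given: they have to be found in the camera images.
- stand: Blue steel finishing stand, fixed, base 330 x 260 x 12 mm; origin at the centre of the underside, z up. The plate's hinge is on its +x side, the plate's free edge on its -x side, the keeper post on its +y side.
- catch: Yellow catch on the stand's +y side: keeper post (60 mm wide, 15 thick, top 137 to 149 mm up) with a slot at its foot for the bolt's tongue, and an arm with a white ceramic rest stud under the plate. A screw sets both together up to 6 mm higher or lower each time, unmeasured: the origin, on the fixed foot at (-110, 104.5, 12) mm in the stand's frame, does not show it. Takes 20 N at most.
- plate (a joint): Tilt of the 270 x 180 x 8 mm aluminium plate, rad: 0 = sprung up (free edge raised by 0.22), 0.22 = level; it meets the rest at 0.20 to 0.25, depending on the catch. Its spring pushes back at the knob with about 3 to 5 N at the start, 7 to 11 N at level; let go, it springs up unless bolted. The tongue enters the slot only when the plate is within 2 mm of its rest; higher up the post blocks it.
- hinge (a point): Centre of the plate's hinge line and mid-plane, at (125, 0, 64) mm in the stand's frame; its frame turns with the plate (x from the free edge to the hinge, y along the hinge line, z out of the plate's upper face).
- bolt (a joint): Travel in m of the steel bolt along the plate's +y, towards the keeper: 0 = drawn back, 0.032 = fully home at its end stop; starts between 0 and 0.005. It stays where it is left; sliding friction about 2 N plus the rubbing of the load.
- knob (a point): Middle of the bolt's red knob, a cylinder 22 mm across and 30 mm high standing on the bolt bar; 240 mm from the hinge line, 27 mm above the plate's mid-plane; frame as the plate's. The bar, 16 mm wide and 8 mm thick, lies along y from 45 mm behind the knob to its tongue end 115 mm ahead. Room on both sides for fingers to straddle the knob along y, tips on the bar (a strap is 60 mm or more away).
- blank: Rough pine blank, loose upright cylinder 60 mm diameter, 110 mm high; origin at the centre of its underside. Leave it.
- faceplate: Bronze faceplate, loose disc 110 mm diameter with a hub, 35 mm high; origin under its centre. Leave it.
- well: White ceramic paint well, loose bowl 70 mm diameter, 35 mm high; origin under its centre. Leave it.
- jaw0: Loose brass jaw insert 45 x 18 x 24 mm; origin under its centre. Leave it.
- jaw1: The other loose brass jaw insert, 45 x 18 x 24 mm; origin under its centre. Leave it.
- doll: Loose painted wooden doll, 62 mm diameter, 110 mm high; origin under its centre. Leave it.
- brush: Loose paint brush lying on the bench; origin under its middle. Leave it.

How it is judged (in metres and radians):
On the way, in this order (a step that is already met when the one before it is completed fails the run):
1. the plate is pressed down level (value of joint plate above 0.183 rad), for 0.2 s.
2. the bolt is slid fully home under the keeper with the plate still down (value of joint bolt above 0.027 m and value of joint plate above 0.183 rad), for 0.2 s.
At the end, for the whole second after the job is handed in: The bolt, home in the keeper (at least 27 of its 32 mm of travel), alone holds the plate at rest within 0.037 rad (about 2 degrees) of level, and the robot has let go (all of step 2 and value of joint plate below 0.257 rad and velocity of joint plate between -0.03 and 0.03 rad/s); the robot touches nothing.
It fails at once if the catch (its ceramic rest or its keeper) is loaded with more than 20 N (contact force between catch and anything else above 20 N).
It fails at once if another thing on the bench is moved by more than 30 mm (distance of any of blank, faceplate, well, jaw0, jaw1, doll, brush from where it was at the start of the episode above 0.03 m).
It also fails if it takes over 66 s, if anything falls off the work surface, if the arm or the gripper's body presses on something with over 40 N, if the wrist force passes 120 N, or if a joint passes its speed limit or range.

## Working session

There is one attempt and no reset: what is moved stays moved. The work goes in short steps, each a Python script; the robot and the scene stay as the last script left them, time stands still between calls to the robot, and variables do not carry over. Pictures are saved under pics/ and viewed, at most 10 in all, crops included, and the job is handed in when it is done.

```bash
mkdir -p pics
cat > h.py <<'E'
import numpy as np, cv2
from workcell import manip, claw, optics, job
from scipy.spatial.transform import Rotation as R
def intr(c):
    h,w=c["img"].shape[:2]; f=h/2/np.tan(np.radians(c["fov_y"])/2); return f
def ray(c,u,v,T=None):
    T=c["extrinsics"] if T is None else T
    T=np.array(T); f=intr(c); d=np.array([(u-c["cx"])/f,(v-c["cy"])/f])
    s=d.copy()
    for _ in range(20): s=d/(1+c["k1"]*(s@s))
    r=T[:3,:3]@np.array([s[0],-s[1],-1]); return T[:3,3],r/np.linalg.norm(r)
def proj(c,P,T=None):
    T=np.array(c["extrinsics"] if T is None else T); p=T[:3,:3].T@(np.array(P)-T[:3,3])
    s=np.array([p[0]/-p[2],-p[1]/-p[2]]); return s*(1+c["k1"]*(s@s))*intr(c)+[c["cx"],c["cy"]]
def onz(c,u,v,z,T=None):
    o,r=ray(c,u,v,T); return o+r*(z-o[2])/r[2]
def cross(a,b):
    (o1,r1),(o2,r2)=a,b; A=np.array([r1,-r2]).T; t=np.linalg.lstsq(A,o2-o1,rcond=None)[0]
    p,q=o1+t[0]*r1,o2+t[1]*r2; return (p+q)/2,np.linalg.norm(p-q)
def wristT(c,s):
    T=np.eye(4); T[:3,3]=s["tcp_pos"]; T[:3,:3]=rot(s["ee_rot"]); return T@np.array(c["mount"])
def rot(e):
    e=np.array(e); return e if e.shape==(3,3) else R.from_euler("xyz",e,degrees=True).as_matrix()
def save(n,c): cv2.imwrite(f"pics/{n}.png",cv2.cvtColor(c["img"],cv2.COLOR_RGB2BGR))
E
python3 - <<'E'
from h import *
s=manip.read_state(); print(s)
for n in("scene","side","wrist"):
    c=optics.read_camera(n); save(n+"0",c); np.save(n+"0.npy",c,allow_pickle=True)
    print(n,{k:np.round(v,3) for k,v in c.items() if k!="img"})
a,b=[cv2.imread(f"pics/{n}0.png") for n in("scene","side")]
E
```

```text
{'t': 0.0, 'joints': array([-76.18047103,  19.07190844,  -3.70877453,  83.70673688,
         1.23657602,  77.34227711,  -5.06947344]), 'qvel': array([0.06409533, 0.01563031, 0.04138895, 0.02090906, 0.09799648,
       0.0778622 , 0.05333476]), 'joint_torque': array([-3.86636975e-04, -6.25440431e+01,  4.87019552e-02, -3.91609883e+01,
        1.61437044e-02,  1.00828646e-02,  1.94911257e-05]), 'tcp_pos': array([0.16284108, 0.60298056, 0.20151065]), 'ee_rot': array([-1.79918914e+02,  2.20479629e-03,  1.64889434e+02]), 'force': array([-0.05214211,  0.03612304,  0.02694408]), 'wrist_torque': array([-0.05156235,  0.05249874, -0.02446736]), 'gripper_force': 0.0, 'finger_gap': 0.08539553116974732}
scene {'fov_y': np.float64(44.821), 'cx': np.float64(279.774), 'cy': np.float64(217.083), 'k1': np.float64(-0.138), 'extrinsics': array([[-0.848, -0.422,  0.322,  1.026],
       [ 0.531, -0.679,  0.508,  0.726],
       [ 0.004,  0.601,  0.799,  1.228],
       [ 0.   ,  0.   ,  0.   ,  1.   ]])}
side {'fov_y': np.float64(52.663), 'cx': np.float64(282.254), 'cy': np.float64(204.915), 'k1': np.float64(-0.04), 'extrinsics': array([[ 0.708,  0.479, -0.518, -0.039],
       [-0.706,  0.463, -0.536, -0.609],
       [-0.017,  0.745,  0.666,  0.904],
       [ 0.   ,  0.   ,  0.   ,  1.   ]])}
wrist {'fov_y': np.float64(68.683), 'cx': np.float64(284.876), 'cy': np.float64(209.779), 'k1': np.float64(-0.034), 'mount': array([[-0.   ,  0.948,  0.317,  0.082],
       [ 1.   ,  0.   ,  0.001, -0.001],
       [ 0.001,  0.317, -0.948, -0.172],
       [ 0.   ,  0.   ,  0.   ,  1.   ]])}
```

View pics/scene0.png

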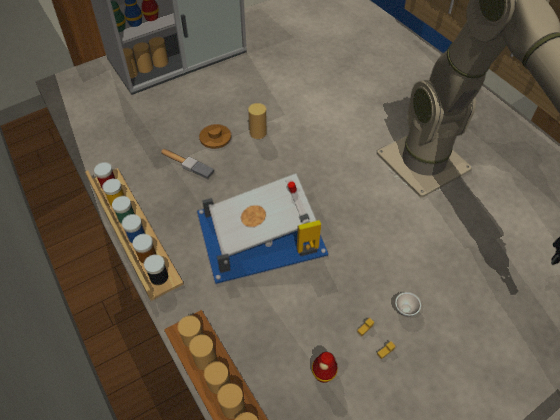

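View pics/side0.png

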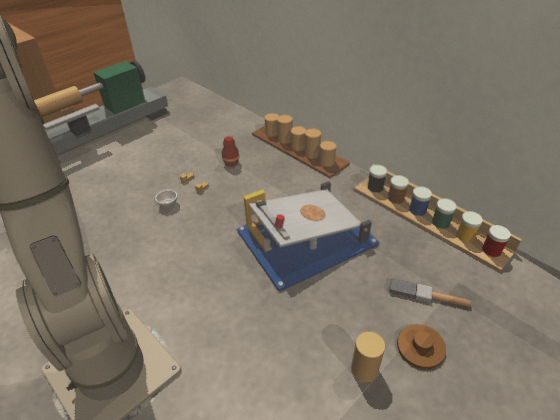

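The scene view shows the knob at (292,187), the keeper at (309,236) and the hinge lugs at (208,207) and (224,262). In the side view the knob is at (280,221) and the keeper at (256,215).

Run:
```python
from h import *
cs=[np.load(n+"0.npy",allow_pickle=True).item() for n in("scene","side")]
def blob(m,near):
    n,l,st,ce=cv2.connectedComponentsWithStats(m.astype(np.uint8)); ok=[i for i in range(1,n) if st[i,4]>8]
    i=min(ok,key=lambda i:np.hypot(*(ce[i]-near))); return ce[i],st[i],l==i
pts=[];kn=[];ke=[]
for c,k,y,b in zip(cs,[(292,187),(280,221)],[(309,236),(256,215)],[(230,265),(280,265)]):
    hsv=cv2.cvtColor(c["img"],cv2.COLOR_RGB2HSV).astype(int); H,S,V=hsv[...,0],hsv[...,1],hsv[...,2]
    ce,st,_=blob(((H<6)|(H>174))&(S>150)&(V>60),k); print("knob",ce,st); kn.append(ray(c,*ce))
    ce,st,_=blob((H>20)&(H<30)&(S>170)&(V>90),y); print("keep",ce,st)
    ce,st,m=blob((H>100)&(H<125)&(S>120)&(V>40),b); print("blue",ce,st)
    v,u=np.nonzero(m); P=np.array([onz(c,a,d,.012)[:2] for a,d in zip(u,v)]); pts.append(P)
    print(cv2.minAreaRect(P.astype(np.float32)*1000))
print(cross(*kn)); 
r=cv2.minAreaRect((np.vstack(pts)*1000).astype(np.float32)); print(r, cv2.boxPoints(r))
```

```text
knob [291.75       186.76470588] [288 182   8  11  68]
keep [308.97373737 234.2       ] [298 220  23  33 495]
blue [253.92620321 253.71622103] [ 198  211  130   72 2805]
((613.18603515625, -27.914688110351562), (257.8455810546875, 327.8175964355469), 74.22382354736328)
knob [279.81818182 216.95454545] [277 215   7   5  22]Traceback (most recent call last):
  File "<stdin>", line 10, in <module>
  File "<stdin>", line 5, in blob
ValueError: min() iterable argument is empty
```

Run:
```python
from h import *
cs=[np.load(n+"0.npy",allow_pickle=True).item() for n in("scene","side")]
def mask(c,f,box):
    hsv=cv2.cvtColor(c["img"],cv2.COLOR_RGB2HSV).astype(int); m=f(*[hsv[...,i] for i in range(3)])
    x0,y0,x1,y1=box; o=np.zeros(m.shape,np.uint8); o[y0:y1,x0:x1]=m[y0:y1,x0:x1]; return o
red=lambda H,S,V:((H<7)|(H>172))&(S>110)&(V>40)
blue=lambda H,S,V:(H>98)&(H<128)&(S>100)&(V>25)
kn=[]
for c,b in zip(cs,[(280,175,305,200),(265,208,295,232)]):
    m=mask(c,red,b); v,u=np.nonzero(m); print(u.mean(),v.mean(),np.ptp(u),np.ptp(v)); kn.append(ray(c,u.mean(),v.mean()))
K,e=cross(*kn); print("knob",K,e)
pts=[]
for c,b in zip(cs,[(190,180,335,285),(230,170,385,290)]):
    m=mask(c,blue,b); m=cv2.morphologyEx(m,cv2.MORPH_OPEN,np.ones((3,3)))
    v,u=np.nonzero(m); P=np.array([onz(c,a,d,.012)[:2] for a,d in zip(u,v)])*1000; pts.append(P)
    r=cv2.minAreaRect(P.astype(np.float32)); print(r)
for p in [(208,200),(309,222)]: print(onz(cs[0],*p,.08))
# prediction check
C=np.array([.6132,-.0279]);
for yaw in(164.2,-15.8):
    Rz=R.from_euler("z",yaw,degrees=True).as_matrix()
    t=.22; print(yaw,"knob pred(t=0)", np.r_[C,0]+Rz@(np.array([.125,0,.064])+R.from_euler("y",t).as_matrix()@np.array([-.24,0,.027])), "local K",Rz.T@(K-np.r_[C,0]))
    for q in [(-.165,-.13,.012),(-.165,.13,.012),(.165,.13,.012),(.165,-.13,.012),(-.11,.1045,.143)]:
        print(q,[np.round(proj(c,np.r_[C,0]+Rz@np.array(q))) for c in cs])
```

```text
291.6388888888889 186.81944444444446 7 10
279.1058823529412 220.69411764705882 8 12
knob [ 0.50400567 -0.0348      0.14268377] 0.000851014144064121
((614.982177734375, -22.2523193359375), (246.5367431640625, 328.0403137207031), 74.40216064453125)
((543.2754516601562, -75.86520385742188), (196.61790466308594, 347.66510009765625), 44.854557037353516)
[ 0.70731067 -0.16520196  0.08      ]
[0.50295454 0.05514071 0.08      ]
164.2 knob pred(t=0) [ 0.71261943 -0.05603286  0.14272434] local K [0.10319001 0.03637076 0.14268377]
(-0.165, -0.13, 0.012) [array([215., 283.]), array([327., 190.])]
(-0.165, 0.13, 0.012) [array([197., 211.]), array([378., 240.])]
(0.165, 0.13, 0.012) [array([301., 188.]), array([277., 287.])]
(0.165, -0.13, 0.012) [array([329., 255.]), array([235., 226.])]
(-0.11, 0.1045, 0.143) [array([212., 185.]), array([362., 208.])]
-15.8 knob pred(t=0) [5.13780569e-01 2.32863158e-04 1.42724341e-01] local K [-0.10319001 -0.03637076  0.14268377]
(-0.165, -0.13, 0.012) [array([301., 188.]), array([277., 287.])]
(-0.165, 0.13, 0.012) [array([329., 255.]), array([235., 226.])]
(0.165, 0.13, 0.012) [array([215., 283.]), array([327., 190.])]
(0.165, -0.13, 0.012) [array([197., 211.]), array([378., 240.])]
(-0.11, 0.1045, 0.143) [array([310., 225.]), array([253., 191.])]
```

The stand is at (0.613,-0.028) with yaw -15.8°. The knob triangulates to (0.504,-0.035,0.143), and the model predicts x_local=-0.103 and z=0.143, so they agree. Next I'll move above it and check with the wrist camera.

Run:
```python
from h import *
K=np.array([.504,-.0348,.1427])
s=manip.read_state(); p=s["tcp_pos"]
for y in(164.2,-15.8): print(y,manip.ik(K+[0,0,.12],[180,0,y]))
manip.move_linear([p[0],p[1],.28],rate=.2)
js=[(y,manip.ik(K+[0,0,.12],[180,0,y])) for y in(164.2,-15.8)]
js=[a for a in js if a[1] is not None]; j0=manip.read_state()["joints"]
y,j=min(js,key=lambda a:np.abs(np.array(a[1])-j0).max()); print(y,j)
manip.reach(K+[0,0,.12],[180,0,y])
s=manip.read_state(); print(s["t"],s["tcp_pos"],s["ee_rot"],s["force"])
c=optics.read_camera("wrist"); save("w1",c); T=wristT(c,s); print(proj(c,K,T))
hsv=cv2.cvtColor(c["img"],cv2.COLOR_RGB2HSV).astype(int);H,S,V=hsv[...,0],hsv[...,1],hsv[...,2]
m=(((H<7)|(H>172))&(S>120)&(V>40)).astype(np.uint8); n,l,st,ce=cv2.connectedComponentsWithStats(m)
for i in range(1,n):
    if st[i,4]>100: print(ce[i],st[i],onz(c,*ce[i],.1427,T))
```

```text
164.2 [-46.37832488   0.64636599  46.26030755  98.01963568  -0.47213222
  81.53375119  74.14967349]
-15.8 [ -64.81691248   -0.11654652   64.93287685   98.49114644    0.10672554
   81.55824644 -105.69974887]
164.2 [-47.69260966   0.59952191  47.59849031  98.0615187   -0.44758253
  81.5344571   74.17021077]
3.25 [ 0.50416334 -0.03385179  0.26266692] [-1.79988178e+02  2.33849250e-04  1.64288014e+02] [-0.05925084 -0.54081699 -0.87464658]
[285.4593407  195.28801006]
[283.36622074 195.56354515] [273 179  22  33 598] [ 0.5037125  -0.03686141  0.1427    ]
```

View pics/w1.png

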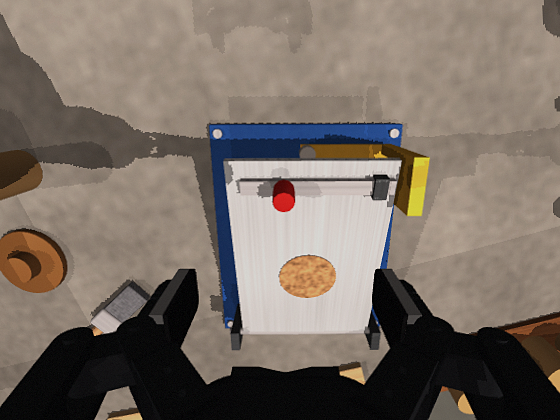

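The wrist view agrees with the earlier fix: knob at (283,196), giving (0.504,-0.037), with the keeper to the right around (415,190). Next I'll straddle the knob with narrowed fingers and touch the bar with a guard.

```bash
cat >> h.py <<'E'
yaw=-15.8; C=np.array([.6132,-.0279,0]); Rz=R.from_euler("z",yaw,degrees=True).as_matrix()
def W(l): return C+Rz@np.array(l)
def L(p): return Rz.T@(np.array(p)-C)
def tip(th,y,dz=0): # finger-tip point on bar top, th = tilt left
    return W(np.array([.125,0,.064])+R.from_euler("y",th).as_matrix()@np.array([-.24,0,.012])+[0,y,dz])
E
python3 - <<'E'
from h import *
y=L([.5037,-.0364,.1427])[1]; print("y",y)
claw.command_gripper(.034,20); print(manip.read_state()["finger_gap"])
manip.move_linear(tip(.22,y,.05),ori=[180,0,164.2],rate=.1)
manip.dwell(.2); s=manip.read_state(); print(s["t"],L(s["tcp_pos"]),s["force"],s["finger_gap"]); 
c=optics.read_camera("wrist"); save("w2",c)
hit=manip.move_linear(tip(.22,y,-.012),rate=.025,guard=2.5)
manip.dwell(.2); s=manip.read_state(); print(hit,s["t"],L(s["tcp_pos"]),L(tip(.22,y)),Rz.T@s["force"],s["gripper_force"])
c=optics.read_camera("wrist"); save("w3",c)
E
```

```text
y -0.037993539995941794
0.03378797670821145
5.05 [-0.10630401 -0.03788497  0.17853157] [0.21296361 0.94866606 0.03715759] 0.034160233415724287
False 7.9333 [-0.10658958 -0.03799515  0.1161025 ] [-0.10659663 -0.03799354  0.12808588] [ 0.30478336  0.26855142 -0.00909715] 0.0
```

View pics/w3.png

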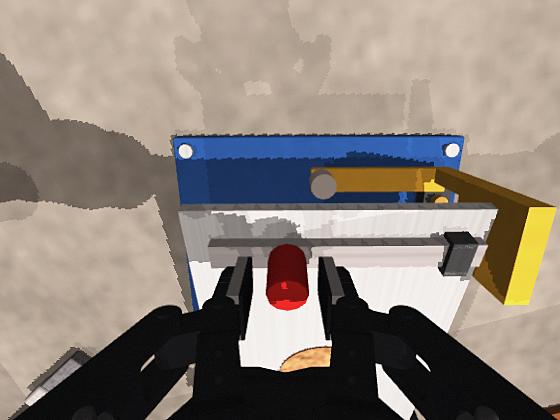

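The knob sits centred between the fingers, with its top at (288,300) and the pads at about (242,300) and (330,300). There is no contact yet because partly open fingers stand back. I'll continue down gently.

Run:
```python
from h import *
y=-.038
hit=manip.move_linear(tip(.22,y,-.026),rate=.02,guard=2)
manip.dwell(.2); s=manip.read_state(); print(hit,s["t"],L(s["tcp_pos"]),Rz.T@s["force"],s["wrist_torque"])
```

```text
False 9.0333 [-0.10653861 -0.03797066  0.102184  ] [-0.51541722  0.36515725 -0.07766502] [-0.00527462 -0.00353591  0.03923035]
```

Run:
```python
from h import *
a=optics.read_camera("side")["img"][150:290,200:390]; b=optics.read_camera("wrist")["img"]
a=cv2.resize(a,None,fx=2.1,fy=2.1,interpolation=cv2.INTER_CUBIC); b=cv2.resize(b[100:400,140:500],(353,294))
cv2.imwrite("pics/c4.png",cv2.cvtColor(np.hstack([a,b]),cv2.COLOR_RGB2BGR))
```

```text
(no output)
```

View pics/c4.png

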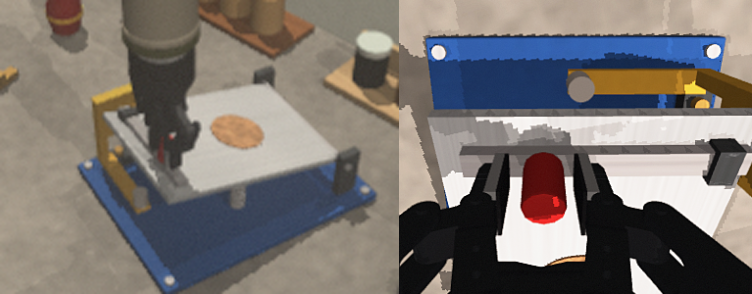

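Run:
```python
from h import *
s=manip.read_state(); c=optics.read_camera("wrist"); T=wristT(c,s)
hsv=cv2.cvtColor(c["img"],cv2.COLOR_RGB2HSV).astype(int);H,S,V=hsv[...,0],hsv[...,1],hsv[...,2]
m=(((H<7)|(H>172))&(S>120)&(V>40)).astype(np.uint8); n,l,st,ce=cv2.connectedComponentsWithStats(m)
i=1+np.argmax(st[1:,4]); print(ce[i],st[i])
for th in(.25,.22,.18,.14,.1):
    hz=lambda q:W(np.array([.125,0,.064])+R.from_euler("y",th).as_matrix()@np.array(q))
    print(th,[np.round(proj(c,hz(q),T)) for q in[(-.24,-.038,.012),(-.24,-.038,.027),(-.24,-.038,.042),(-.27,.09,.004),(-.27,-.09,.004)]])
print(s["joint_torque"],s["force"])
```

```text
[286.97677692 292.52955665] [ 264  255   47   74 2842]
0.25 [array([288., 279.]), array([288., 302.]), array([288., 330.]), array([545., 223.]), array([181., 223.])]
0.22 [array([287., 269.]), array([288., 290.]), array([288., 314.]), array([534., 214.]), array([185., 214.])]
0.18 [array([287., 257.]), array([288., 275.]), array([288., 296.]), array([521., 203.]), array([191., 203.])]
0.14 [array([287., 247.]), array([287., 262.]), array([288., 280.]), array([509., 195.]), array([196., 195.])]
0.1 [array([287., 238.]), array([287., 251.]), array([287., 266.]), array([497., 188.]), array([201., 187.])]
[ 2.48498611e-03 -3.26422298e+01  5.16927883e+00 -3.51464510e+01
  1.53876131e-02  1.32853886e-03 -3.71980323e-04] [-0.28936942  0.17591894 -0.14461461]
```

Run:
```python
from h import *
s=manip.read_state(); c=optics.read_camera("wrist"); M=np.array(c["mount"])
for z in(0,-.01,-.02,-.03,-.04): print(z,[np.round(proj(c,(x,yy,z),M)) for yy in(-.017,.017) for x in(.011,-.011)])
b=c["img"][200:350,200:380]; b=cv2.resize(b,None,fx=4,fy=4,interpolation=cv2.INTER_NEAREST); b=np.clip(b.astype(float)*1.6+25,0,255).astype(np.uint8)
cv2.imwrite("pics/c5.png",cv2.cvtColor(b,cv2.COLOR_RGB2BGR))
```

```text
0 [array([259., 232.]), array([260., 264.]), array([315., 232.]), array([314., 264.])]
-0.01 [array([258., 238.]), array([259., 272.]), array([317., 238.]), array([316., 272.])]
-0.02 [array([256., 246.]), array([257., 281.]), array([319., 246.]), array([317., 281.])]
-0.03 [array([254., 254.]), array([256., 291.]), array([321., 254.]), array([319., 291.])]
-0.04 [array([252., 264.]), array([254., 302.]), array([323., 264.]), array([321., 302.])]
```

View pics/c5.png

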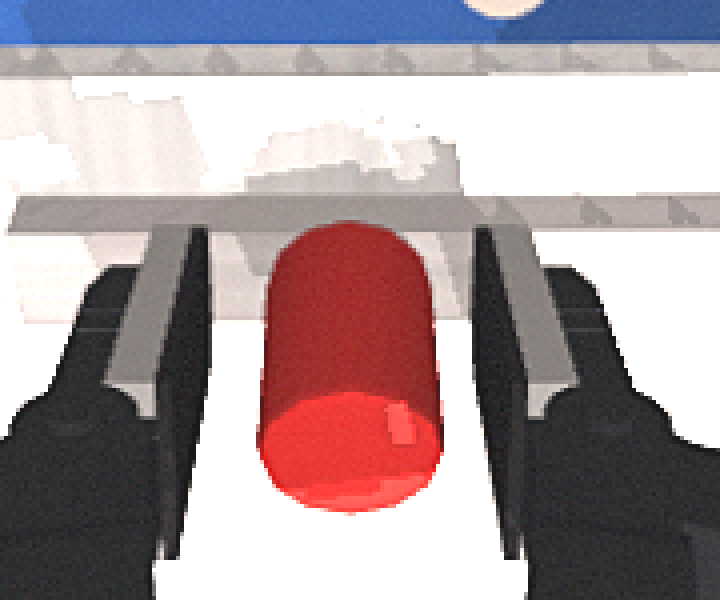

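Matching the pad tip corners at about (251,257) and (252,292) to the projection puts the tips roughly 30 mm behind the nominal TCP, a few mm above the bar. That explains the lack of contact, and the plate is still at tilt 0.22. I'll narrow the gap and continue down with the guard.

Run:
```python
from h import *
y=-.038
claw.command_gripper(.028,20); s=manip.read_state(); print(s["finger_gap"],Rz.T@s["force"])
hit=manip.move_linear(tip(.22,y,-.040),rate=.015,guard=2)
manip.dwell(.2); s=manip.read_state(); print(hit,s["t"],L(s["tcp_pos"]),Rz.T@s["force"],s["gripper_force"])
```

```text
0.02797298508586413 [-0.41430898  0.05823447 -0.49718924]
True 10.025 [-0.10661525 -0.0379875   0.10023886] [ 0.15671292 -0.05615839  4.50264183] 1.939651679713279
```

Run:
```python
from h import *
y=-.038; dz=.1002-L(tip(.22,y))[2]
rec=[]
def step(th):
    manip.move_linear(tip(th,y,dz),rate=.02); manip.dwell(.08)
    s=manip.read_state(); f=Rz.T@s["force"]; rec.append((th,f[2])); print(round(.22-th,4),np.round(L(s["tcp_pos"])*1000,2),np.round(f,2),round(s["t"],2)); return f
F=[]
for th in np.arange(.21,.049,-.01):
    if step(th)[2]>13: break
for th in np.arange(.048,-.04,-.002):
    f=step(th)
    r=np.array(rec[4:]); r=r[r[:,0]>.035] 
    k=np.polyfit(r[:,0],r[:,1],1); ex=f[2]-np.polyval(k,th)
    if ex>3.5 or f[2]>15: print("rest",th,ex,k); break
```

```text
0.01 [-107.19  -38.01   97.96] [-0.4   0.3   3.73] 10.37
0.02 [-107.77  -37.99   95.68] [-0.77 -0.44  4.5 ] 10.72
0.03 [-108.35  -38.     93.34] [ 0.29 -0.05  5.15] 11.07
0.04 [-108.91  -38.02   91.02] [-0.52 -0.97  3.93] 11.42
0.05 [-109.44  -38.     88.7 ] [-0.49  0.25  5.39] 11.77
0.06 [-109.93  -37.99   86.4 ] [0.1  0.68 5.84] 12.12
0.07 [-110.43  -38.     84.08] [-1.03 -0.55  5.49] 12.47
0.08 [-110.86  -37.98   81.75] [-1.39  0.18  6.02] 12.82
0.09 [-111.34  -38.     79.37] [-1.28  0.08  6.36] 13.17
0.1 [-111.75  -38.01   77.02] [-1.02  0.17  7.1 ] 13.52
0.11 [-112.13  -38.     74.66] [-1.59 -0.33  6.66] 13.87
0.12 [-112.52  -38.     72.31] [-2.43  0.13  7.77] 14.22
0.13 [-112.87  -37.99   69.94] [-2.2   0.53  5.03] 14.57
0.14 [-113.21  -38.01   67.55] [-1.77 -0.51  7.47] 14.92
0.15 [-113.5   -37.98   65.19] [-0.97 -0.26  6.93] 15.27
0.16 [-113.82  -37.98   62.8 ] [-2.45 -1.16  8.16] 15.62
0.17 [-114.03  -37.99   60.44] [-2.17  0.31  8.48] 15.97
0.172 [-114.13  -38.02   59.94] [-1.27  0.24  7.37] 16.3
0.174 [-114.17  -38.     59.47] [-1.78 -0.27  8.61] 16.63
0.176 [-114.21  -38.
[... 1478 characters left out ...]
 [-115.18  -38.03   46.54] [-2.34  0.45  9.86] 25.63
0.23 [-115.2   -38.     46.08] [-2.99  0.62  9.68] 25.97
0.232 [-115.19  -38.05   45.6 ] [-2.44 -0.66  8.9 ] 26.3
0.234 [-115.22  -37.98   45.13] [-3.46 -0.33 10.11] 26.63
0.236 [-115.25  -38.     44.63] [-2.37 -0.36  9.48] 26.97
0.238 [-115.27  -38.     44.15] [-2.49 -0.47  9.59] 27.3
0.24 [-115.25  -38.     43.7 ] [-3.35 -1.02  9.71] 27.63
0.242 [-115.3   -37.97   43.21] [-2.88  0.53  9.88] 27.97
0.244 [-115.36  -38.01   42.7 ] [-3.14 -0.01  9.61] 28.3
0.246 [-115.36  -38.     42.23] [-2.65 -0.94 10.18] 28.63
0.248 [-115.32  -38.01   41.99] [-4.4  -0.69 14.91] 28.97
rest -0.028000000000000067 5.101706008795771 [-22.54851413   9.17811708]
```

The rest was felt at about 0.247, with roughly 5 N on it. Next I'll slide the bolt in small steps while regulating the press.

Run:
```python
from h import *
s=manip.read_state(); l0=L(s["tcp_pos"]); z=.04200
l=l0.copy(); l[0]=-.1153; l[2]=z; y=l0[1]; big=0
for i in range(40):
    y+=.0015 if y<-.013 else .0008
    l[1]=y; l[2]=z
    manip.move_linear(W(l),rate=.02); manip.dwell(.06)
    s=manip.read_state(); f=Rz.T@s["force"]; a=L(s["tcp_pos"])
    print(round((y-l0[1])*1000,2),np.round(a*1000,2),np.round(f,2),round(s["gripper_force"],1),round(s["t"],1))
    if f[2]>16: z+=.0002
    elif f[2]<12.5: z-=.0002
    if f[1]<-9.5 or f[2]>20: print("stop"); break
```

```text
1.5 [-115.33  -36.66   42.4 ] [-3.39 -1.85  9.84] 4.9 29.3
3.0 [-115.35  -35.17   42.18] [-3.35 -1.42  9.72] 4.9 29.6
4.5 [-115.35  -33.64   42.07] [-3.88 -0.84 11.  ] 5.8 29.9
6.0 [-115.3   -32.06   42.03] [-4.29 -0.9  14.22] 6.9 30.2
7.5 [-115.34  -30.57   42.02] [-4.5  -0.51 13.55] 6.9 30.5
9.0 [-115.37  -29.05   42.  ] [-4.06 -1.44 12.98] 7.0 30.8
10.5 [-115.38  -27.55   41.99] [-4.54 -1.5  14.02] 7.0 31.1
12.0 [-115.37  -26.03   42.01] [-5.32 -0.94 13.88] 7.0 31.4
13.5 [-115.4   -24.55   42.  ] [-5.5  -1.12 14.52] 7.0 31.7
15.0 [-115.41  -23.03   42.  ] [-4.2  -2.13 14.73] 7.0 32.0
16.5 [-115.39  -21.55   42.  ] [-4.36 -1.47 14.7 ] 7.0 32.4
18.0 [-115.4   -20.05   42.01] [-4.45 -1.19 13.3 ] 7.0 32.7
19.5 [-115.38  -18.54   42.02] [-4.77 -1.08 13.9 ] 7.0 33.0
21.0 [-115.43  -17.03   41.99] [-4.52 -0.24 14.03] 7.0 33.3
22.5 [-115.44  -15.53   41.99] [-4.34 -0.78 14.28] 7.1 33.6
24.0 [-115.44  -14.04   41.99] [-5.58 -0.47 14.05] 7.1 33.9
25.5 [-115.44  -12.5    42.  ] [-5.32 -0.95 13.7 ] 7.1 34.2
26.3 [-115.46  -11.86   41.98] [-4.87 -0.77 14.1 ] 7.1 34.5
27.1 [-115.46  -11.01   41
[... 175 characters left out ...]
   41.99] [-5.7  -1.84 14.22] 7.2 35.8
30.3 [-115.47   -7.83   42.  ] [-5.3 -1.6 14.8] 7.2 36.1
31.1 [-115.47   -7.03   42.01] [-4.79 -1.44 14.21] 7.2 36.4
31.9 [-115.46   -6.66   41.99] [-4.93 -3.41 14.19] 7.5 36.7
32.7 [-115.49   -6.64   41.94] [-6.17 -5.52 15.01] 8.0 37.0
33.5 [-115.39   -6.37   41.96] [-4.91 -6.75 15.87] 8.1 37.3
34.3 [-115.18   -5.87   41.96] [-4.19 -9.4  16.13] 7.8 37.6
35.1 [-114.89   -4.7    42.09] [-1.11 -7.25 12.44] 5.8 37.9
35.9 [-114.76   -4.16   42.02] [-3.31 -6.98 13.86] 6.8 38.2
36.7 [-114.6    -3.32   42.04] [-1.36 -7.34 13.38] 6.4 38.5
37.5 [-114.52   -2.66   42.03] [-2.23 -9.26 13.05] 7.0 38.8
38.3 [-114.49   -2.57   42.04] [-1.41 -9.61 13.64] 9.0 39.1
stop
```

The bolt stopped dead after about 31 mm, then the tips slid about 3 mm until the pad met the knob. That fits the end stop, so I'll check the knob position with the camera before releasing.

Run:
```python
from h import *
s=manip.read_state(); c=optics.read_camera("wrist"); save("w6",c); T=wristT(c,s)
hsv=cv2.cvtColor(c["img"],cv2.COLOR_RGB2HSV).astype(int);H,S,V=hsv[...,0],hsv[...,1],hsv[...,2]
m=(((H<7)|(H>172))&(S>120)&(V>40)).astype(np.uint8); n,l,st,ce=cv2.connectedComponentsWithStats(m)
i=1+np.argmax(st[1:,4]); print(ce[i],st[i],L(onz(c,*ce[i],.085,T)))
```

```text
[277.70217391 289.51557971] [ 253  254   49   70 2760] [-0.11301883 -0.00733322  0.085     ]
```

View pics/w6.png

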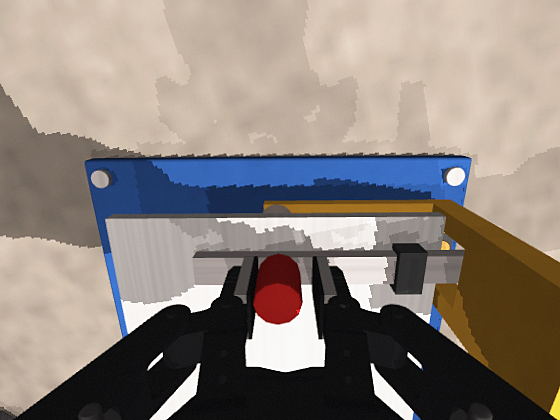

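The knob is at local y = -0.007, 30 mm beyond where it started, and the tongue lies in the keeper at about (455,265). I'll relax the side load, then lift gently.

Run:
```python
from h import *
a=L(manip.read_state()["tcp_pos"])
def go(l,r=.02):
    manip.move_linear(W(l),rate=r); manip.dwell(.08); s=manip.read_state(); print(np.round(L(s["tcp_pos"])*1000,2),np.round(Rz.T@s["force"],2),round(s["t"],1))
l=a.copy(); l[1]-=.0003; go(l)
for i in range(8): l[2]+=.0007; go(l)
l[2]+=.012; go(l,.03)
l[2]+=.13; go(l,.15)
s=manip.read_state(); c=optics.read_camera("wrist"); save("w7",c); T=wristT(c,s)
d=optics.read_camera("scene"); e=optics.read_camera("side"); 
hsv=cv2.cvtColor(c["img"],cv2.COLOR_RGB2HSV).astype(int);H,S,V=hsv[...,0],hsv[...,1],hsv[...,2]
m=(((H<7)|(H>172))&(S>120)&(V>40)).astype(np.uint8); n,q,st,ce=cv2.connectedComponentsWithStats(m)
i=1+np.argmax(st[1:,4]); print(ce[i],L(onz(c,*ce[i],.088,T)),L(onz(c,*ce[i],.1427,T)))
```

```text
[-114.47   -3.3    42.42] [-1.6  -2.31  9.99] 39.6
[-114.44   -3.33   43.13] [-1.56 -2.17 10.04] 39.9
[-114.44   -3.31   43.76] [-2.17 -1.49  8.78] 40.3
[-114.51   -3.27   44.09] [ 0.68 -2.94  4.45] 40.6
[-114.64   -3.11   44.62] [ 1.39 -2.61 -0.59] 40.9
[-114.84   -3.05   45.32] [ 0.09 -3.45 -2.49] 41.3
[-114.84   -3.04   46.06] [-1.21 -3.84 -2.18] 41.6
[-114.69   -2.99   46.84] [-0.22 -5.   -2.03] 41.9
[-114.54   -2.98   47.6 ] [-1.47 -4.76 -2.74] 42.3
[-114.02   -2.92   60.16] [-0.81 -5.43  0.99] 42.9
[-115.03   -2.94  188.76] [-0.92 -0.58  0.59] 44.0
[281.38636364 201.40909091] [-0.11465514 -0.00777507  0.088     ] [-0.13117624 -0.00703037  0.1427    ]
```

View pics/w7.png

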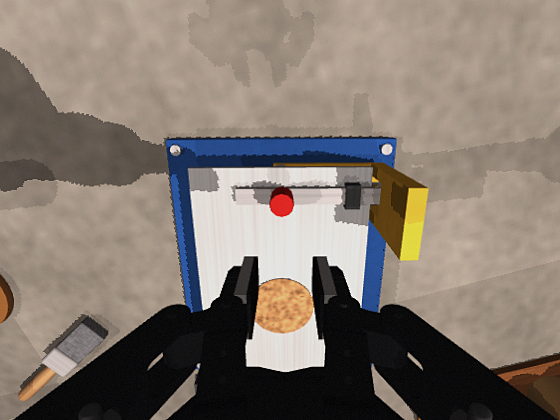

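The plate stays level with the robot clear: knob at (281,201), which gives local (-0.115,-0.008). The bolt tongue is in the keeper at about (375,190).

```bash
python3 -c "
from h import *
manip.dwell(.3); print(job.finish_job())"
```

```text
the job is handed in; nothing more can be done
None
```

The job is handed in: the plate was pressed to its rest with about 5 N on it, the bolt was slid about 30 mm to its stop, and after release the bolt alone holds the plate level; no verdict was returned, and I didn't re-measure the other bench items.

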